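# Fit the spacer sleeve and lift the rotor for inspection

## Task

Slide the spacer sleeve (the tallest of the three loose steel rings) over the shaft of the flywheel rotor until it is down on the shoulder, while the rotor stands in its nest. Then lift the rotor (the bare shaft end above the sleeve is the place to grip) a good 10 cm above where it sat and hold it there over the nest, steady and level, sleeve still home; the program finishes while still holding it. Leave the other things on the bench where they are and do not tip the rotor.

Things in the scene. Friction and masses are not known exactly. Their poses are not given: they have to be found in the camera images.
- sleeve: plain steel spacer sleeve, a thick-walled ring, outside dia 44, bore 20 (right through), 24 mm high, lying bore up on the bench to the right; the tallest of the three loose rings there, which swap places. About 0.18 to 0.26 kg. Origin: centre of its underside, z up its bore.
- rotor: plain steel flywheel rotor standing upright in the nest, 0.44 to 0.66 kg, round about z. Heights above its origin: stub dia 14, 0 to 20; flywheel disc dia 76, 20 to 34; hub dia 30, 34 to 46, its flat top is the shoulder; shaft dia 16, 46 to 106, top 3 mm chamfered. With the sleeve home 36 mm of shaft stays bare. Origin: centre of the stub's foot, z up; 14 mm above the bench in the nest.
- rotor_shoulder (a point): centre of the shoulder (top of the hub) of the rotor, on its axis, 46 mm above its origin; the sleeve's underside rests here when it is home.
- rotor_top (a point): centre of the top end of the rotor's shaft, 106 mm above its origin; about 120 mm above the bench when in the nest.
- nest: fixed assembly nest, dark steel base 140 x 140 x 12 with an aluminium block 90 x 90 on it, top face 34 mm above the bench, with a dia 17 through hole in its centre that takes the rotor's stub; the disc rests on the top face. Origin: on the bench, under the centre of the hole.
- thin_ring: plain steel flat ring, outside dia 44, bore 20, only 7 mm high; same outline from above as the sleeve but thin. Bystander. Origin: centre of underside.
- bearing_cup: plain steel bearing cup, a wide low ring, outside dia 60, bore 46, 14 mm high. Bystander. Origin: centre of underside.
- fin_cylinder: small aluminium engine cylinder with four flanges like cooling fins, dia 46, 48 mm high, standing upright. Bystander. Origin: centre of underside.
- screwdriver: black-handled screwdriver lying left of the nest, pointing away from the robot, about 200 mm long along its x axis. Bystander. Origin: underside of its middle.
- wrench: steel open wrench lying on the bench beyond the nest, about 170 mm long along its x axis. Bystander. Origin: underside of its middle.
- oil_bottle: white plastic oil bottle with a red cap, dia 50, 140 mm tall, standing on the left. Bystander. Origin: centre of underside.
Things that resemble listed ones, but are neither listed nor needed, are in the scene too. What is shaped like the sleeve but brown is not meant. Leave any green look-alike of the rotor alone.

How it is judged:
On the way, in this order (a step that is already met when the one before it is completed fails the run):
1. the sleeve is over the shaft and down on the shoulder, the rotor still sitting in its nest (distance between sleeve and rotor_shoulder below 0.005 m and distance of rotor from where it was at the start of the episode below 0.008 m), for 0.2 s.
2. the rotor is lifted clear of the nest, held by the fingers (z of rotor in the frame of nest above 0.08 m and contact force between rotor and the fingers above 2 N), for 0.2 s.
At the end, for the whole second after the job is handed in: Fingers hold the rotor (over 2 N) at least 85 mm above its seated height, within 40 mm of the nest's centre line, not touching the nest, within 0.1 rad of upright, slower than 20 mm/s and 0.15 rad/s; the sleeve's underside centre within 5 mm of the shoulder centre (distance between sleeve and rotor_shoulder below 0.005 m and z of rotor in the frame of nest above 0.099 m and horizontal distance between rotor and nest below 0.04 m and angle between rotor's own z axis and vertical below 0.1 rad and linear speed of rotor below 0.02 m/s and angular speed of rotor below 0.15 rad/s and contact force between rotor and the fingers above 2 N and contact force between rotor and nest below 0.05 N); the arm keeps its last pose, push and grip.
It fails at once if a bystander is moved more than 30 mm (distance of any of thin_ring, bearing_cup, fin_cylinder, screwdriver, wrench, oil_bottle from where it was at the start of the episode above 0.03 m).
It fails at once if the rotor is tipped more than 0.35 rad (angle between rotor's own z axis and vertical above 0.35 rad).
It also fails if it takes over 54 s, if anything falls off the work surface, if the arm or the gripper's body presses on something with over 40 N, if the wrist force passes 120 N, or if a joint passes its speed limit or range.

## Robot

A 6-joint arm with a two-finger parallel gripper is mounted at the origin on the work surface. World frame = base frame: x ahead of the robot, y to its left, z up, the work surface at z = 0. Lengths are in m, angles in rad, forces in N, time in s.
With the tool pointing down it reaches from about 0.4 to 0.825 m from the base axis. Payload 7 kg.
Tool frame: the origin (TCP) lies at the very end of the fingers, on their centre line; the grasp point (between the pads) lies arm.grip_point_offset behind it (arm.grip_point_offset is the distance from the TCP to the grasp point, in m); z points along the fingers, y is the line along which they close (so a half turn about z gives the same grasp; the last joint's range is limited). The gripper opens to 88 mm and grips with 3 to 60 N. Pads are 19 mm wide; open, the fingers measure 130 mm over their backs; the gripper's body (78 mm by 193 mm) begins 47 mm behind the grasp point.
Start: joints at [1.484, 0.359, 0.012, 0, -1.224, -0.288], TCP at [0.247, 0.628, 0.195] pointing down, gripper open.
Joint ranges: [-3.07, 3.07], [-1.43, 2.12], [-1.02, 1.25], [-3.03, 1.67], [-3.05, -0], [-3.03, 3.03]. Speed limits (rad/s): [2.39, 2.39, 3.01, 3.14, 3.14, 3.14].

## Interface

Orientations are given as [roll, pitch, yaw] about the fixed x, y, z axes, in that order (R = Rz(yaw) Ry(pitch) Rx(roll)).
In Python, from station import arm gives the robot as it stands.
- The arm moves only by the shell command python3 -m crank 'ROWS' [OPENING] [FORCE]. ROWS is JSON, a list of rows, each an object of numbers: "dx", "dy", "dz": the shift along the tool's x, y, z in cm; "wx", "wy", "wz": the turn, a rotation vector about the tool's x, y, z in degrees. A call has exactly 10 rows; each row is the pose to reach, as a shift and turn from the pose commanded when the call began, along the tool's axes at that moment; what a row does not reach only later rows make up. A row lasts 1/8 s, in which the tool goes at most 62.5 mm and 10.7 degrees, less where a joint would pass 70% of its speed; a pose out of reach is approached as far as the arm can. A call with a gripper value outside its range is refused whole. OPENING is the finger opening in cm, from 0 to 8.76, set as the call begins (- or left out, the last holds). The fingers move at their own pace and stop on an object; FORCE is the grip in N (left out, the last holds). Time passes only in rows, so rows that repeat a pose let the fingers close, or fill a call up. It gives the time, the measured TCP pose, the force, the opening and the grip force at its end, in the units of the state.
- arm.get_state(): the state, without advancing time (a new reading comes with each control period).
- arm.grab_frame(name): name is "side" or "top"; returns the picture (420x560x3 uint8, red, green, blue); there is no depth.
- arm.calibration(name): a dict with "fx", "fy", "cx", "cy" (pixels), "world_from_camera" (4x4, takes a point from camera to world coordinates). Camera axes: x right, y down, z forward; pixel columns grow to the right and rows downward; lengths in m; the calibration is good to about 2 mm. A picture is of the moment at which its call begins. calibration takes no time and is no camera call.
- arm.job_done(): hands the job in; it is judged then, once.
Trained networks look in the newest picture that a camera, given by its name, has taken for a name from the list of things; names that differ only in an ending like _2 or _b are one class to them, and where a whole thing is asked for, a point or a joint stands for the part that bears it (a point fixed in the world has none). Each returns a list of dicts, best first, with "confidence" (0 to 1); they miss things now and then, are a little off and sometimes report something else, mostly with a low value. They report only what shows in the picture. A call takes as long as a camera call. They do not tell look-alikes from the thing itself.
- arm.find_in(camera, query): "centre" ([x, y, z] in m, in world coordinates, good to about 4 mm: the middle of the surface that is visible of it).
- arm.masks_of(camera, query): "pixels" (420x560 bool, what is visible of it).
- arm.mark_of(camera, query): "centre" ([x, y, z] in m, in world coordinates, good to about 4 mm: a listed point, or the origin of a listed thing).
The state is a dict: "t": time; "q": joint angles; "qd": joint speeds; "joint_efforts": joint torques, N m; "eef_pos": TCP position; "ee_rot": TCP orientation; "force": force on the tool from outside, world axes, zero at the start; "moment": the same for the moment, N m; "width": finger opening in m; "gripper_force": force on a finger pad.
Only numpy, scipy, OpenCV 4.12 (cv2) and the standard library are available. Lean on these libraries where they do the work, as an engineer would, in place of code of your own. Each camera call takes 0.05 s, during which the arm holds its last target. There are 200 camera calls.

## Working session

There is one attempt and no reset: what is moved stays moved. The work goes in short steps, Python scripts to look and compute and a shell command to move; the robot and the scene stay as the last step left them, time stands still between calls to the robot, and variables do not carry over. Pictures are saved under pics/ and viewed, at most 10 in all, crops included, and the job is handed in when it is done.

```bash
mkdir -p pics; ls; python3 - <<'E'
from station import arm
import cv2,numpy as np
for c in("side","top"):
    f=arm.grab_frame(c); cv2.imwrite(f"pics/{c}0.png",f[:,:,::-1])
    k=arm.calibration(c); print(c,k["fx"],k["fy"],k["cx"],k["cy"],np.round(k["world_from_camera"],4).tolist())
    for q in("sleeve","rotor","thin_ring","rotor_top","nest"):
        print(q,[(np.round(d["centre"],3).tolist(),round(d["confidence"],2)) for d in arm.mark_of(c,q)])
print(arm.get_state(),arm.grip_point_offset)
E
```

```text
pics
side 441.3484928477667 441.3484928477667 277.90044336995993 203.06921984313158 [[0.8367, -0.2808, 0.4701, 0.1166], [-0.5476, -0.4219, 0.7226, -0.6559], [-0.0046, -0.8621, -0.5067, 0.5899], [0.0, 0.0, 0.0, 1.0]]
sleeve [([0.455, -0.3, -0.0], 0.76), ([0.537, -0.308, -0.002], 0.55), ([0.633, -0.275, -0.002], 0.18)]
rotor [([0.568, 0.25, -0.002], 0.88), ([0.615, 0.097, 0.012], 0.86)]
thin_ring [([0.633, -0.278, -0.002], 0.62), ([0.494, 0.428, 0.003], 0.48)]
rotor_top [([0.619, 0.1, 0.118], 0.77), ([0.566, 0.247, 0.105], 0.66)]
nest [([0.609, 0.099, -0.003], 0.73)]
top 508.68277601945 508.68277601945 283.49982131463827 210.98646412269284 [[0.0049, -0.9965, 0.0833, 0.4716], [-0.9999, -0.0039, 0.0128, 0.0447], [-0.0124, -0.0834, -0.9964, 1.5604], [0.0, 0.0, 0.0, 1.0]]
sleeve [([0.54, -0.308, -0.0], 0.68), ([0.454, -0.305, 0.002], 0.64)]
rotor [([0.612, 0.102, 0.014], 0.82), ([0.563, 0.255, 0.003], 0.61)]
thin_ring [([0.632, -0.276, -0.002], 0.67)]
rotor_top [([0.565, 0.25, 0.109], 0.95), ([0.616, 0.103, 0.121], 0.74), ([0.494, 0.431, -0.003], 0.35), ([0.546, -0.112, -0.002], 0.3)]
nest [([0.615, 0.107, 0.002], 0.64)]
{'t': 0.6, 'q': array([ 1.48407677e+00,  3.58580178e-01,  1.18785726e-02, -1.22039196e-05,
       -1.22411764e+00, -2.88090114e-01]), 'qd': array([ 0.00175134,  0.00056583, -0.00014173,  0.00183833, -0.00013513,
        0.00111447]), 'joint_efforts': array([ 4.80589788e-04, -5.81987965e+01,  2.93180716e+01,  6.99980468e+00,
        1.24156338e-02, -2.96371252e-05]), 'eef_pos': array([0.24712339, 0.62809018, 0.19506253]), 'ee_rot': array([ 3.14156741e+00,  4.49173910e-06, -3.74813813e-01]), 'force': array([ 0.02105282,  0.00084603, -0.79759045]), 'moment': array([ 0.02282259, -0.02494469,  0.03044081]), 'gripper_force': 0.0, 'width': 0.08779877988728292} 0.0188
```

View pics/side0.png

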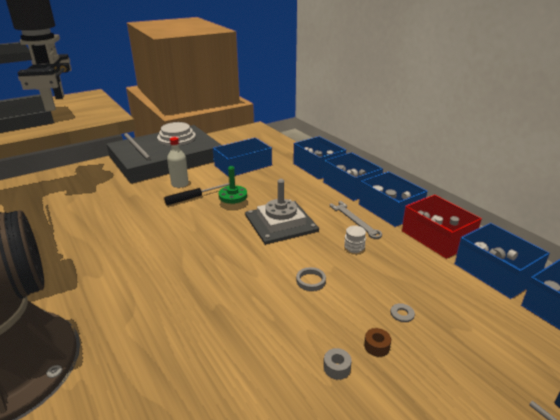

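View pics/top0.png

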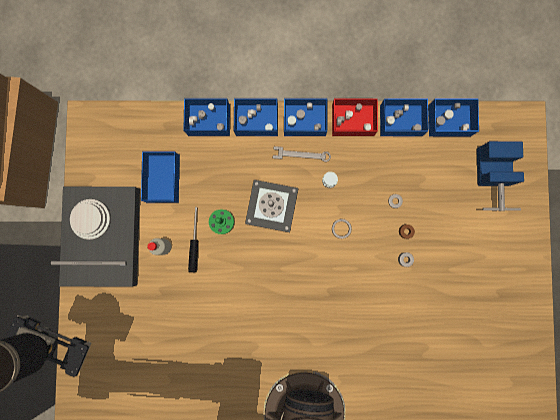

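Look-alikes: the steel ring at side (337,362) / top (406,259), the brown one at side (377,341) / top (406,231), and the thin flat one at side (402,312). The grey tall ring fits the sleeve. The grey rotor at side (281,200) is in the nest; the green one at (232,185) is the look-alike to leave alone. I'll confirm in a crop and refine the positions.

```bash
cat > fit.py <<'E'
import numpy as np,cv2
from scipy.optimize import least_squares
from station import arm
S=[(22,0,24)]
R=[(38,20,34),(15,34,46),(8,46,106)]
def proj(c,P):
    k=arm.calibration(c);T=np.linalg.inv(k["world_from_camera"]);p=P@T[:3,:3].T+T[:3,3]
    return np.c_[k["fx"]*p[:,0]/p[:,2]+k["cx"],k["fy"]*p[:,1]/p[:,2]+k["cy"]]
def sil(c,segs,xyz):
    a=np.linspace(0,2*np.pi,48,endpoint=False);m=np.zeros((1680,2240),np.uint8)
    for r,z0,z1 in segs:
        P=np.vstack([np.c_[xyz[0]+r/1e3*np.cos(a),xyz[1]+r/1e3*np.sin(a),0*a+xyz[2]+z/1e3] for z in(z0,z1)])
        h=cv2.convexHull(((proj(c,P)+.5)*4*16).astype(np.int32)); cv2.fillConvexPoly(m,h,1,shift=4)
    M=cv2.moments(m,True);return np.array([M["m10"],M["m01"]])/M["m00"]/4-.5, M["m00"]/16
def mask(c,q,xyz,segs):
    best=None;p,_=sil(c,segs,xyz)
    for d in arm.masks_of(c,q):
        u=d["pixels"].astype(np.uint8)
        cs,_=cv2.findContours(u,cv2.RETR_EXTERNAL,cv2.CHAIN_APPROX_NONE);u=cv2.drawContours(u,cs,-1,1,-1)
        M=cv2.moments(u,True);g=np.array([M["m10"],M["m01"]])/M["m00"]
        if best is None or np.hypot(*(g-p))<np.hypot(*(best[0]-p)): best=(g,M["m00"])
    return best
def fit(q,segs,x0,z,cams=("side","top")):
    x0=np.array(x0);m={c:mask(c,q,[*x0,z],segs) for c in cams}
    for cs in [(c,) for c in cams]+[cams]:
        f=lambda x:np.concatenate([sil(c,segs,[*x,z])[0]-m[c][0] for c in cs])
        r=least_squares(f,x0,diff_step=5e-3)
        print(q,cs,np.round(r.x,4),"res",np.round(r.fun,2),"area",[(m[c][1],round(sil(c,segs,[*r.x,z])[1])) for c in cs])
E
python3 - <<'E'
from fit import *
f=arm.grab_frame("side");g=arm.grab_frame("top")
fit("sleeve",S,[.455,-.303],0);fit("rotor",R,[.614,.102],.014)
a=cv2.resize(f[290:400,290:430,::-1],None,fx=4,fy=4,interpolation=2)
cv2.imwrite("pics/crop1.png",a)
E
```

```text
sleeve ('side',) [ 0.454 -0.306] res [0. 0.] area [(694.0, 786)]
sleeve ('top',) [ 0.4582 -0.3047] res [-0. -0.] area [(180.0, 200)]
sleeve ('side', 'top') [ 0.4552 -0.3054] res [ 0.37 -0.57  0.27  1.01] area [(694.0, 785), (180.0, 200)]
rotor ('side',) [0.6139 0.0983] res [-0.01 -0.01] area [(663.0, 722)]
rotor ('top',) [0.6199 0.1014] res [0. 0.] area [(493.0, 521)]
rotor ('side', 'top') [0.6172 0.1007] res [ 0.65 -0.85  0.22  0.87] area [(663.0, 717), (493.0, 521)]
```

View pics/crop1.png

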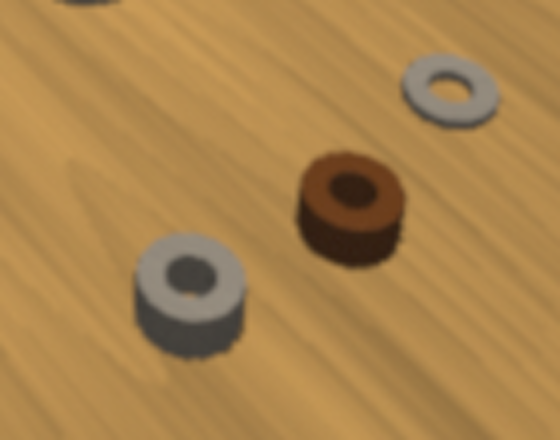

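```bash
python3 -m crank '[{"dz":-4},{"dz":-8},{"dz":-10},{"dz":-10},{"dz":-10},{"dz":-10},{"dz":-10},{"dz":-10},{"dz":-10},{"dz":-10}]' 8.7 20; python3 -c "
import numpy as np
from station import arm
s=arm.get_state();print(s['t'],s['eef_pos'],s['ee_rot'],s['q'])"
```

```text
0.9 [0.24710331 0.62811317 0.19508013] [-3.14157301e+00  2.49522704e-05 -3.74805344e-01] [ 1.48410643e+00  3.58563169e-01  1.18967143e-02 -1.95026225e-05
 -1.22410395e+00 -2.88108819e-01]$[0]: bad value
```

The crop shows the plain grey thick ring at crop (190,295) as tall as the brown one at (350,205); the thin ring (450,90) is flat. So the grey one is the sleeve. "bad value": I'll give all keys.

```bash
python3 -m crank '[{"dx":2.0,"dy":1.0,"dz":-4.0,"wx":0,"wy":0,"wz":0},{"dx":6.0,"dy":3.5,"dz":-6.0,"wx":0,"wy":0,"wz":-4},{"dx":11.0,"dy":6.5,"dz":-8.0,"wx":0,"wy":0,"wz":-8},{"dx":16.0,"dy":9.5,"dz":-9.0,"wx":0,"wy":0,"wz":-12},{"dx":21.0,"dy":12.5,"dz":-10.0,"wx":0,"wy":0,"wz":-16},{"dx":26.0,"dy":15.5,"dz":-10.0,"wx":0,"wy":0,"wz":-19},{"dx":31.0,"dy":18.5,"dz":-10.0,"wx":0,"wy":0,"wz":-21.5},{"dx":34.5,"dy":20.7,"dz":-10.0,"wx":0,"wy":0,"wz":-21.5},{"dx":35.5,"dy":21.3,"dz":-10.0,"wx":0,"wy":0,"wz":-21.5},{"dx":35.5,"dy":21.3,"dz":-10.0,"wx":0,"wy":0,"wz":-21.5}]' 8.7 20; python3 -c "
from station import arm
s=arm.get_state();print(s['t'],s['eef_pos'],s['ee_rot'],s['q'])"
```

```text
t: 2.15
eef_pos: [0.4997, 0.2996, 0.2951]
ee_rot: [-3.141, 0.0, -0.001]
force: [0.4, -0.7, 0.4]
width: 0.0873
gripper_force: 0.0
2.15 [0.49970677 0.29964728 0.29506543] [-3.14141158e+00  4.95711289e-05 -9.83257644e-04] [ 8.75478373e-01  1.58646695e-01 -3.27904159e-02 -1.56824943e-04
 -1.37925179e+00  6.94364539e-01]
```

```bash
python3 -m crank '[{"dx":0,"dy":4,"dz":0,"wx":0,"wy":0,"wz":0},{"dx":0,"dy":10,"dz":0,"wx":0,"wy":0,"wz":0},{"dx":0,"dy":16,"dz":0,"wx":0,"wy":0,"wz":0},{"dx":0,"dy":22,"dz":0,"wx":0,"wy":0,"wz":0},{"dx":-1,"dy":28,"dz":0,"wx":0,"wy":0,"wz":0},{"dx":-2,"dy":34,"dz":2,"wx":0,"wy":0,"wz":0},{"dx":-3,"dy":40,"dz":4,"wx":0,"wy":0,"wz":0},{"dx":-4,"dy":46,"dz":6,"wx":0,"wy":0,"wz":0},{"dx":-4.4,"dy":52,"dz":8,"wx":0,"wy":0,"wz":0},{"dx":-4.4,"dy":57,"dz":10,"wx":0,"wy":0,"wz":0}]' 8.7 20
python3 -m crank '[{"dx":0,"dy":2.5,"dz":2,"wx":0,"wy":0,"wz":0},{"dx":0,"dy":3.5,"dz":6,"wx":0,"wy":0,"wz":0},{"dx":0,"dy":3.5,"dz":10,"wx":0,"wy":0,"wz":0},{"dx":0,"dy":3.5,"dz":13,"wx":0,"wy":0,"wz":0},{"dx":0,"dy":3.5,"dz":15,"wx":0,"wy":0,"wz":0},{"dx":0,"dy":3.5,"dz":15,"wx":0,"wy":0,"wz":0},{"dx":0,"dy":3.5,"dz":15,"wx":0,"wy":0,"wz":0},{"dx":0,"dy":3.5,"dz":15,"wx":0,"wy":0,"wz":0},{"dx":0,"dy":3.5,"dz":15,"wx":0,"wy":0,"wz":0},{"dx":0,"dy":3.5,"dz":15,"wx":0,"wy":0,"wz":0}]' 8.7 20
```

```text
t: 3.4
eef_pos: [0.4563, -0.2708, 0.1951]
ee_rot: [3.141, -0.002, 0.002]
force: [1.7, 0.7, 0.6]
width: 0.0869
gripper_force: 0.0
t: 4.65
eef_pos: [0.456, -0.3052, 0.0455]
ee_rot: [3.141, -0.001, 0.0]
force: [-0.2, -0.1, -0.5]
width: 0.0869
gripper_force: 0.0
```

```bash
python3 -m crank '[{"dx":0,"dy":0,"dz":1.5,"wx":0,"wy":0,"wz":0},{"dx":0,"dy":0,"dz":3,"wx":0,"wy":0,"wz":0},{"dx":0,"dy":0,"dz":4,"wx":0,"wy":0,"wz":0},{"dx":0,"dy":0,"dz":4.2,"wx":0,"wy":0,"wz":0},{"dx":0,"dy":0,"dz":4.2,"wx":0,"wy":0,"wz":0},{"dx":0,"dy":0,"dz":4.2,"wx":0,"wy":0,"wz":0},{"dx":0,"dy":0,"dz":4.2,"wx":0,"wy":0,"wz":0},{"dx":0,"dy":0,"dz":4.2,"wx":0,"wy":0,"wz":0},{"dx":0,"dy":0,"dz":4.2,"wx":0,"wy":0,"wz":0},{"dx":0,"dy":0,"dz":4.2,"wx":0,"wy":0,"wz":0}]' 6 8
python3 -m crank '[{"dx":0,"dy":0,"dz":0,"wx":0,"wy":0,"wz":0},{"dx":0,"dy":0,"dz":0,"wx":0,"wy":0,"wz":0},{"dx":0,"dy":0,"dz":0,"wx":0,"wy":0,"wz":0},{"dx":0,"dy":0,"dz":0,"wx":0,"wy":0,"wz":0},{"dx":0,"dy":0,"dz":0,"wx":0,"wy":0,"wz":0},{"dx":0,"dy":0,"dz":0,"wx":0,"wy":0,"wz":0},{"dx":0,"dy":0,"dz":0,"wx":0,"wy":0,"wz":0},{"dx":0,"dy":0,"dz":0,"wx":0,"wy":0,"wz":0},{"dx":0,"dy":0,"dz":0,"wx":0,"wy":0,"wz":0},{"dx":0,"dy":0,"dz":0,"wx":0,"wy":0,"wz":0}]' 3 8
```

```text
t: 5.9
eef_pos: [0.4558, -0.3051, 0.0031]
ee_rot: [3.142, -0.0, 0.0]
force: [-0.7, -0.3, 0.1]
width: 0.0601
gripper_force: 0.0
t: 7.15
eef_pos: [0.4558, -0.3051, 0.0031]
ee_rot: [3.142, -0.0, 0.0]
force: [-0.2, 0.1, 0.4]
width: 0.0302
gripper_force: 0.0
```

```bash
python3 - <<'E'
from fit import *
f=arm.grab_frame("side");g=arm.grab_frame("top")
a=cv2.resize(f[280:410,260:430,::-1],None,fx=3,fy=3,interpolation=2)
b=cv2.resize(g[190:320,330:460,::-1],None,fx=2,fy=3,interpolation=2)
cv2.imwrite("pics/crop2.png",np.hstack([a,b]))
print(proj("side",np.array([[.4558,-.3051,.003]])),proj("top",np.array([[.4558,-.3051,.003]])))
E
```

```text
[[336.54859648 366.27627736]] [[404.93441879 259.3417871 ]]
```

View pics/crop2.png

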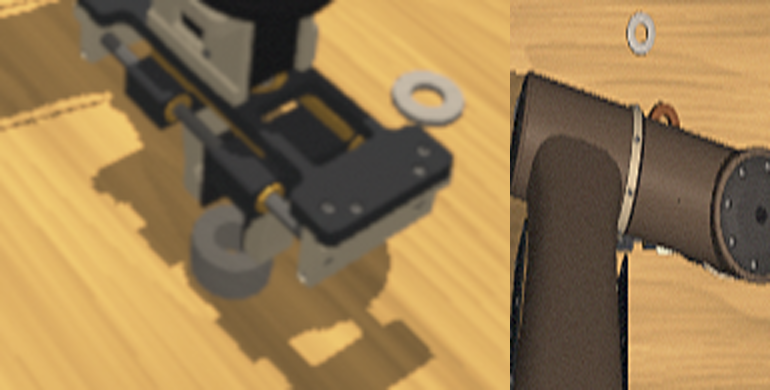

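The sleeve at side (337,364) has not moved, but the fingers appear beyond it. I'll overlay the reported tool geometry to see the discrepancy.

```bash
python3 - <<'E'
from fit import *
f=arm.grab_frame("side");s=arm.get_state();print(s["eef_pos"],s["ee_rot"],s["q"],s["width"])
x,y,z=s["eef_pos"];s4=5;o=np.array([260,250])
a=cv2.resize(f[250:400,260:420,::-1],None,fx=s4,fy=s4,interpolation=2)
def ln(P,col):
    q=((proj("side",np.array(P,float))-o+.5)*s4).astype(int)
    cv2.polylines(a,[q.reshape(-1,1,2)],True,col,1)
for w in(.015,-.015): ln([[x-.0095,y+w,z],[x+.0095,y+w,z],[x+.0095,y+w,z+.066],[x-.0095,y+w,z+.066]],(0,0,255))
h=z+.066;ln([[x-.039,y-.0965,h],[x+.039,y-.0965,h],[x+.039,y+.0965,h],[x-.039,y+.0965,h]],(0,255,0))
t=np.linspace(0,6.28,40)
for zz in(0,.024): ln(np.c_[.4552+.022*np.cos(t),-.3054+.022*np.sin(t),0*t+zz],(255,0,0))
cv2.imwrite("pics/crop3.png",a)
E
```

```text
[ 0.45576707 -0.30507678  0.00306904] [3.14158832e+00 9.76135405e-06 4.95442680e-04] [-2.32600845e-01  3.56260508e-01 -4.99384704e-01  9.86869255e-06
 -7.15159612e-01  1.80388516e+00] 0.030037557471589746
```

View pics/crop3.png

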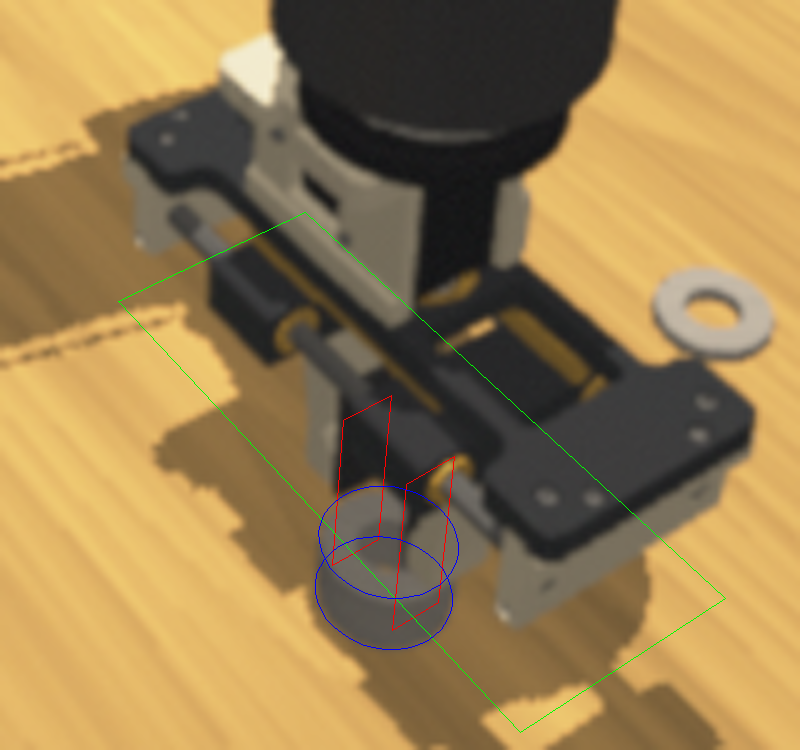

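The overlay (predicted fingers red, sleeve blue) shows the real fingers about 20 px higher in the image than the reported pose, apparently above the sleeve. I'll open and probe a few mm down for contact.

```bash
python3 -m crank '[{"dx":0,"dy":0,"dz":0,"wx":0,"wy":0,"wz":0},{"dx":0,"dy":0,"dz":0,"wx":0,"wy":0,"wz":0},{"dx":0,"dy":0,"dz":0,"wx":0,"wy":0,"wz":0},{"dx":0,"dy":0,"dz":0,"wx":0,"wy":0,"wz":0},{"dx":0,"dy":0,"dz":0.1,"wx":0,"wy":0,"wz":0},{"dx":0,"dy":0,"dz":0.2,"wx":0,"wy":0,"wz":0},{"dx":0,"dy":0,"dz":0.3,"wx":0,"wy":0,"wz":0},{"dx":0,"dy":0,"dz":0.4,"wx":0,"wy":0,"wz":0},{"dx":0,"dy":0,"dz":0.5,"wx":0,"wy":0,"wz":0},{"dx":0,"dy":0,"dz":0.5,"wx":0,"wy":0,"wz":0}]' 6 8; python3 - <<'E'
from fit import *
f=arm.grab_frame("side")
cv2.imwrite("pics/crop4.png",cv2.resize(f[250:400,260:420,::-1],None,fx=5,fy=4,interpolation=2))
E
```

```text
t: 8.55
eef_pos: [0.4557, -0.3051, -0.002]
ee_rot: [-3.142, 0.0, 0.0]
force: [0.5, 0.0, 1.0]
width: 0.0601
gripper_force: 0.0
```

View pics/crop4.png

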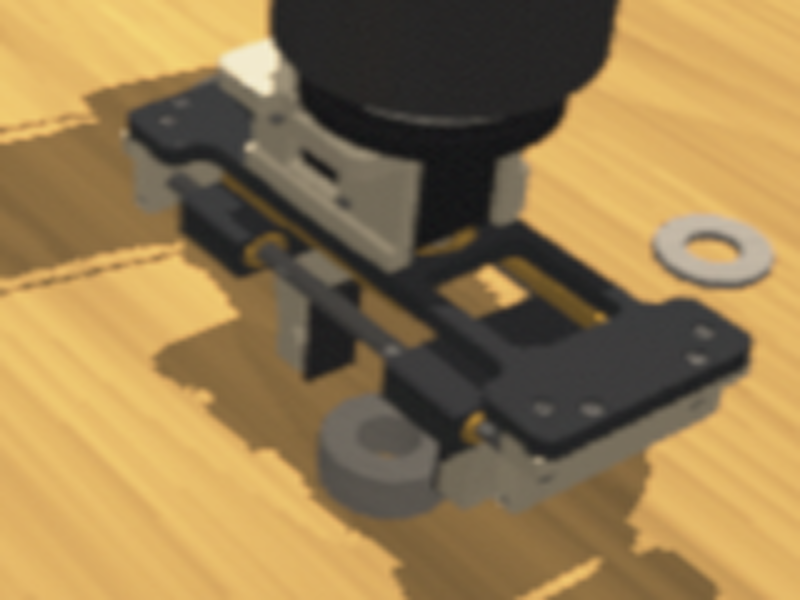

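No contact at reported z = −2 mm; the fingertips (side ≈(322,344) and (353,376)) look clear of the bench, so there's a vertical offset of around 2 cm. Continue down slowly.

```bash
python3 -m crank '[{"dx":0,"dy":0,"dz":0.1,"wx":0,"wy":0,"wz":0},{"dx":0,"dy":0,"dz":0.2,"wx":0,"wy":0,"wz":0},{"dx":0,"dy":0,"dz":0.3,"wx":0,"wy":0,"wz":0},{"dx":0,"dy":0,"dz":0.4,"wx":0,"wy":0,"wz":0},{"dx":0,"dy":0,"dz":0.5,"wx":0,"wy":0,"wz":0},{"dx":0,"dy":0,"dz":0.6,"wx":0,"wy":0,"wz":0},{"dx":0,"dy":0,"dz":0.7,"wx":0,"wy":0,"wz":0},{"dx":0,"dy":0,"dz":0.8,"wx":0,"wy":0,"wz":0},{"dx":0,"dy":0,"dz":0.8,"wx":0,"wy":0,"wz":0},{"dx":0,"dy":0,"dz":0.8,"wx":0,"wy":0,"wz":0}]' 6 8; python3 - <<'E'
from fit import *
# fingertip pixels seen with TCP reported (.4557,-.3051,-.002), opening 60: solve offset under assumptions
from scipy.optimize import least_squares
pix=np.array([[321,345],[331.4,340]])
base=np.array([.4557,-.3051,-.002])
P=np.array([[-.0095,.030,0],[.0095,.030,0]])+base
print("pred",proj("side",P).round(1))
for n,ax in(("z only",[2]),("x only",[0]),("y only",[1]),("xy",[0,1])):
    def f(v):
        o=np.zeros(3);o[ax]=v;return (proj("side",P+o)-pix).ravel()
    r=least_squares(f,np.zeros(len(ax)));print(n,r.x.round(4),r.fun.round(1))
E
```

```text
t: 9.85
eef_pos: [0.4558, -0.3051, -0.0099]
ee_rot: [3.142, 0.0, 0.0]
force: [0.5, -1.1, -0.3]
width: 0.0599
gripper_force: 0.0
pred [[320.2 358.5]
 [329.2 353.4]]
z only [0.0319] [ 0.1 -0.  -1.2 -0. ]
x only [0.0147] [6.2 9.5 4.6 9.6]
y only [0.0162] [-6.8  6.9 -8.2  7. ]
xy [0.02   0.0211] [ 0.9 -0.1 -0.9  0.1]
```

A pure vertical offset fits well (+32 mm, residual ≤1 px): the real fingertips are about 3 cm higher than reported. Continue down 16 mm.

```bash
python3 -m crank '[{"dx":0,"dy":0,"dz":0.3,"wx":0,"wy":0,"wz":0},{"dx":0,"dy":0,"dz":0.6,"wx":0,"wy":0,"wz":0},{"dx":0,"dy":0,"dz":0.9,"wx":0,"wy":0,"wz":0},{"dx":0,"dy":0,"dz":1.1,"wx":0,"wy":0,"wz":0},{"dx":0,"dy":0,"dz":1.2,"wx":0,"wy":0,"wz":0},{"dx":0,"dy":0,"dz":1.3,"wx":0,"wy":0,"wz":0},{"dx":0,"dy":0,"dz":1.4,"wx":0,"wy":0,"wz":0},{"dx":0,"dy":0,"dz":1.5,"wx":0,"wy":0,"wz":0},{"dx":0,"dy":0,"dz":1.6,"wx":0,"wy":0,"wz":0},{"dx":0,"dy":0,"dz":1.6,"wx":0,"wy":0,"wz":0}]' 6 8
```

```text
t: 11.1
eef_pos: [0.4557, -0.3051, -0.026]
ee_rot: [-3.142, 0.0, 0.0]
force: [0.7, -0.4, 0.4]
width: 0.0603
gripper_force: 0.0
```

```bash
python3 -m crank '[{"dx":0,"dy":0,"dz":0,"wx":0,"wy":0,"wz":0},{"dx":0,"dy":0,"dz":0,"wx":0,"wy":0,"wz":0},{"dx":0,"dy":0,"dz":0,"wx":0,"wy":0,"wz":0},{"dx":0,"dy":0,"dz":0,"wx":0,"wy":0,"wz":0},{"dx":0,"dy":0,"dz":0,"wx":0,"wy":0,"wz":0},{"dx":0,"dy":0,"dz":0,"wx":0,"wy":0,"wz":0},{"dx":0,"dy":0,"dz":0,"wx":0,"wy":0,"wz":0},{"dx":0,"dy":0,"dz":0,"wx":0,"wy":0,"wz":0},{"dx":0,"dy":0,"dz":0,"wx":0,"wy":0,"wz":0},{"dx":0,"dy":0,"dz":0,"wx":0,"wy":0,"wz":0}]' 3 8
```

```text
t: 12.35
eef_pos: [0.4558, -0.3051, -0.0259]
ee_rot: [3.142, -0.0, 0.0]
force: [-0.8, -1.6, 0.4]
width: 0.0434
gripper_force: 8.0
```

```bash
python3 -m crank '[{"dx":0,"dy":0,"dz":0,"wx":0,"wy":0,"wz":0},{"dx":0,"dy":0,"dz":0,"wx":0,"wy":0,"wz":10},{"dx":0,"dy":0,"dz":0,"wx":0,"wy":0,"wz":20},{"dx":0,"dy":0,"dz":0,"wx":0,"wy":0,"wz":30},{"dx":0,"dy":0,"dz":0,"wx":0,"wy":0,"wz":40},{"dx":0,"dy":0,"dz":0,"wx":0,"wy":0,"wz":50},{"dx":0,"dy":0,"dz":0,"wx":0,"wy":0,"wz":60},{"dx":0,"dy":0,"dz":0,"wx":0,"wy":0,"wz":70},{"dx":0,"dy":0,"dz":0,"wx":0,"wy":0,"wz":80},{"dx":0,"dy":0,"dz":0,"wx":0,"wy":0,"wz":90}]' 5.8 8
python3 -m crank '[{"dx":0,"dy":0,"dz":0,"wx":0,"wy":0,"wz":0},{"dx":0,"dy":0,"dz":0,"wx":0,"wy":0,"wz":0},{"dx":0,"dy":0,"dz":0,"wx":0,"wy":0,"wz":0},{"dx":0,"dy":0,"dz":0,"wx":0,"wy":0,"wz":0},{"dx":0,"dy":0,"dz":0,"wx":0,"wy":0,"wz":0},{"dx":0,"dy":0,"dz":0,"wx":0,"wy":0,"wz":0},{"dx":0,"dy":0,"dz":0,"wx":0,"wy":0,"wz":0},{"dx":0,"dy":0,"dz":0,"wx":0,"wy":0,"wz":0},{"dx":0,"dy":0,"dz":0,"wx":0,"wy":0,"wz":0},{"dx":0,"dy":0,"dz":0,"wx":0,"wy":0,"wz":0}]' 3 20
```

```text
t: 13.6
eef_pos: [0.4556, -0.305, -0.0261]
ee_rot: [3.141, 0.0, -1.576]
force: [-0.3, -0.9, -0.1]
width: 0.058
gripper_force: 0.0
t: 14.85
eef_pos: [0.4559, -0.3051, -0.026]
ee_rot: [-3.141, -0.0, -1.57]
force: [-0.2, 0.8, -2.7]
width: 0.0437
gripper_force: 20.0
```

```bash
python3 -m crank '[{"dx":0,"dy":0,"dz":-2,"wx":0,"wy":0,"wz":0},{"dx":0,"dy":0,"dz":-6,"wx":0,"wy":0,"wz":0},{"dx":0,"dy":0,"dz":-11,"wx":0,"wy":0,"wz":0},{"dx":-3,"dy":-1,"dz":-15,"wx":0,"wy":0,"wz":0},{"dx":-8,"dy":-3,"dz":-17,"wx":0,"wy":0,"wz":0},{"dx":-13,"dy":-5,"dz":-17,"wx":0,"wy":0,"wz":0},{"dx":-18,"dy":-7,"dz":-17,"wx":0,"wy":0,"wz":0},{"dx":-23,"dy":-9,"dz":-17,"wx":0,"wy":0,"wz":0},{"dx":-28,"dy":-11,"dz":-17,"wx":0,"wy":0,"wz":0},{"dx":-32,"dy":-13,"dz":-17,"wx":0,"wy":0,"wz":0}]' 3 20
python3 -m crank '[{"dx":-3,"dy":-1,"dz":0,"wx":0,"wy":0,"wz":0},{"dx":-6,"dy":-2.2,"dz":0,"wx":0,"wy":0,"wz":0},{"dx":-8,"dy":-3,"dz":0,"wx":0,"wy":0,"wz":0},{"dx":-8.5,"dy":-3.1,"dz":0,"wx":0,"wy":0,"wz":0},{"dx":-8.5,"dy":-3.1,"dz":0,"wx":0,"wy":0,"wz":0},{"dx":-8.5,"dy":-3.1,"dz":0,"wx":0,"wy":0,"wz":0},{"dx":-8.5,"dy":-3.1,"dz":0,"wx":0,"wy":0,"wz":0},{"dx":-8.5,"dy":-3.1,"dz":0,"wx":0,"wy":0,"wz":0},{"dx":-8.5,"dy":-3.1,"dz":0,"wx":0,"wy":0,"wz":0},{"dx":-8.5,"dy":-3.1,"dz":0,"wx":0,"wy":0,"wz":0}]' 3 20
python3 - <<'E'
from fit import *
f=arm.grab_frame("side");s=arm.get_state();print(s["eef_pos"],s["ee_rot"],s["width"],s["force"])
x,y,z=s["eef_pos"];o=np.array([220,110]);k=5
a=cv2.resize(f[110:230,220:360,::-1],None,fx=k,fy=k,interpolation=2)
def ln(P,col):
    q=((proj("side",np.array(P,float))-o+.5)*k).astype(int);cv2.polylines(a,[q.reshape(-1,1,2)],True,col,1)
t=np.linspace(0,6.28,40)
for zz in(0,.024): ln(np.c_[x+.022*np.cos(t),y+.022*np.sin(t),0*t+zz+z+.026],(255,0,0))
for r,zz in((.008,.12),(.008,.06),(.015,.06)): ln(np.c_[.617+r*np.cos(t),.1002+r*np.sin(t),0*t+zz],(0,0,255))
cv2.imwrite("pics/crop5.png",a)
E
```

```text
t: 16.1
eef_pos: [0.586, 0.0171, 0.1441]
ee_rot: [-3.141, 0.0, -1.569]
force: [0.1, -0.1, -1.3]
width: 0.0431
gripper_force: 20.0
t: 17.35
eef_pos: [0.6166, 0.0999, 0.1441]
ee_rot: [-3.142, 0.0, -1.57]
force: [0.3, -0.7, -2.0]
width: 0.044
gripper_force: 20.0
[0.61656992 0.09994392 0.14406307] [ 3.14156801e+00 -8.69621017e-06 -1.57038847e+00] 0.043576288575272466 [ 0.69707559 -0.66520184 -0.87188684]
```

View pics/crop5.png

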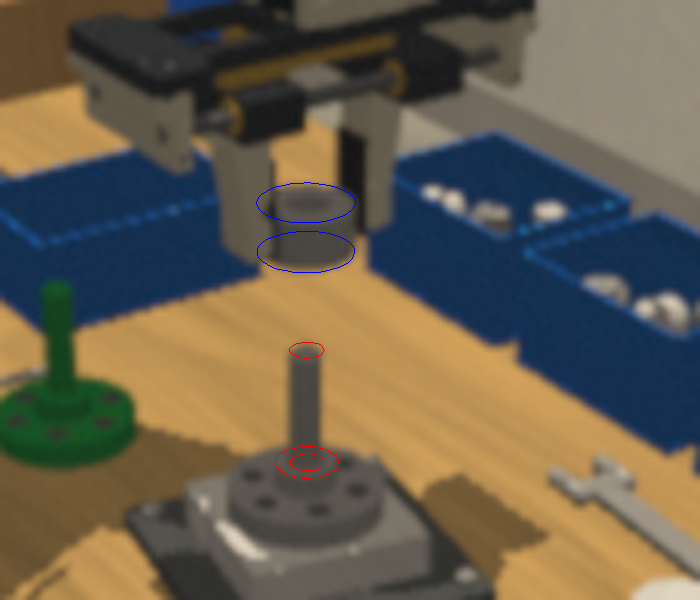

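Side view: the sleeve is held level at crop (306,230), directly above the shaft top at crop (305,348); the predictions match within 1 px. Descend with a force check.

```bash
python3 -m crank '[{"dx":0,"dy":0,"dz":2,"wx":0,"wy":0,"wz":0},{"dx":0,"dy":0,"dz":4,"wx":0,"wy":0,"wz":0},{"dx":0,"dy":0,"dz":4.5,"wx":0,"wy":0,"wz":0},{"dx":0,"dy":0,"dz":4.8,"wx":0,"wy":0,"wz":0},{"dx":0,"dy":0,"dz":5.1,"wx":0,"wy":0,"wz":0},{"dx":0,"dy":0,"dz":5.3,"wx":0,"wy":0,"wz":0},{"dx":0,"dy":0,"dz":5.5,"wx":0,"wy":0,"wz":0},{"dx":0,"dy":0,"dz":5.7,"wx":0,"wy":0,"wz":0},{"dx":0,"dy":0,"dz":5.8,"wx":0,"wy":0,"wz":0},{"dx":0,"dy":0,"dz":5.8,"wx":0,"wy":0,"wz":0}]' 3 20
```

```text
t: 18.65
eef_pos: [0.6165, 0.1, 0.086]
ee_rot: [3.141, -0.0, -1.57]
force: [0.2, 0.4, -2.6]
width: 0.0438
gripper_force: 20.0
```

```bash
python3 -m crank '[{"dx":0,"dy":0,"dz":0.6,"wx":0,"wy":0,"wz":0},{"dx":0,"dy":0,"dz":1.3,"wx":0,"wy":0,"wz":0},{"dx":0,"dy":0,"dz":2.0,"wx":0,"wy":0,"wz":0},{"dx":0,"dy":0,"dz":2.7,"wx":0,"wy":0,"wz":0},{"dx":0,"dy":0,"dz":3.4,"wx":0,"wy":0,"wz":0},{"dx":0,"dy":0,"dz":4.0,"wx":0,"wy":0,"wz":0},{"dx":0,"dy":0,"dz":4.4,"wx":0,"wy":0,"wz":0},{"dx":0,"dy":0,"dz":4.7,"wx":0,"wy":0,"wz":0},{"dx":0,"dy":0,"dz":4.8,"wx":0,"wy":0,"wz":0},{"dx":0,"dy":0,"dz":4.8,"wx":0,"wy":0,"wz":0}]' 3 20
```

```text
t: 19.9
eef_pos: [0.6167, 0.1, 0.0382]
ee_rot: [-3.141, 0.0, -1.57]
force: [-1.4, 0.9, -0.9]
width: 0.0438
gripper_force: 20.0
```

```bash
python3 -m crank '[{"dx":0,"dy":0,"dz":0.1,"wx":0,"wy":0,"wz":0},{"dx":0,"dy":0,"dz":0.2,"wx":0,"wy":0,"wz":0},{"dx":0,"dy":0,"dz":0.3,"wx":0,"wy":0,"wz":0},{"dx":0,"dy":0,"dz":0.35,"wx":0,"wy":0,"wz":0},{"dx":0,"dy":0,"dz":0.4,"wx":0,"wy":0,"wz":0},{"dx":0,"dy":0,"dz":0.4,"wx":0,"wy":0,"wz":0},{"dx":0,"dy":0,"dz":0.4,"wx":0,"wy":0,"wz":0},{"dx":0,"dy":0,"dz":0.4,"wx":0,"wy":0,"wz":0},{"dx":0,"dy":0,"dz":0.4,"wx":0,"wy":0,"wz":0},{"dx":0,"dy":0,"dz":0.4,"wx":0,"wy":0,"wz":0}]' 3 20
```

```text
t: 21.15
eef_pos: [0.6166, 0.1, 0.0341]
ee_rot: [-3.142, 0.0, -1.57]
force: [-0.3, 0.9, -2.3]
width: 0.0435
gripper_force: 20.0
```

```bash
python3 -m crank '[{"dx":0,"dy":0,"dz":0,"wx":0,"wy":0,"wz":0},{"dx":0,"dy":0,"dz":0,"wx":0,"wy":0,"wz":0},{"dx":0,"dy":0,"dz":0,"wx":0,"wy":0,"wz":0},{"dx":0,"dy":0,"dz":0,"wx":0,"wy":0,"wz":0},{"dx":0,"dy":0,"dz":0,"wx":0,"wy":0,"wz":0},{"dx":0,"dy":0,"dz":-0.5,"wx":0,"wy":0,"wz":0},{"dx":0,"dy":0,"dz":-1.2,"wx":0,"wy":0,"wz":0},{"dx":0,"dy":0,"dz":-2.0,"wx":0,"wy":0,"wz":0},{"dx":0,"dy":0,"dz":-2.5,"wx":0,"wy":0,"wz":0},{"dx":0,"dy":0,"dz":-2.5,"wx":0,"wy":0,"wz":0}]' 7 20
python3 - <<'E'
from fit import *
f=arm.grab_frame("side");s=arm.get_state();print(s["eef_pos"],s["ee_rot"],s["width"],s["force"])
x,y,z=s["eef_pos"];o=np.array([220,140]);k=5
a=cv2.resize(f[140:250,220:360,::-1],None,fx=k,fy=k,interpolation=2)
def ln(P,col):
    q=((proj("side",np.array(P,float))-o+.5)*k).astype(int);cv2.polylines(a,[q.reshape(-1,1,2)],True,col,1)
t=np.linspace(0,6.28,40)
for r,zz in((.022,.06),(.022,.084)): ln(np.c_[.617+r*np.cos(t),.1002+r*np.sin(t),0*t+zz],(255,0,0))
for w in(.035,-.035): ln([[x+w,y-.0095,z+.032],[x+w,y+.0095,z+.032],[x+w,y+.0095,z+.07],[x+w,y-.0095,z+.07]],(0,0,255))
cv2.imwrite("pics/crop6.png",a)
E
```

```text
t: 22.4
eef_pos: [0.617, 0.1002, 0.0598]
ee_rot: [-3.141, 0.001, -1.57]
force: [-0.9, 1.2, -0.7]
width: 0.0701
gripper_force: 0.0
[0.61666221 0.10006506 0.05934424] [-3.14114234e+00  3.17939077e-04 -1.57041072e+00] 0.06995466730632977 [ 0.17409925  0.9145368  -0.5026854 ]
```

View pics/crop6.png

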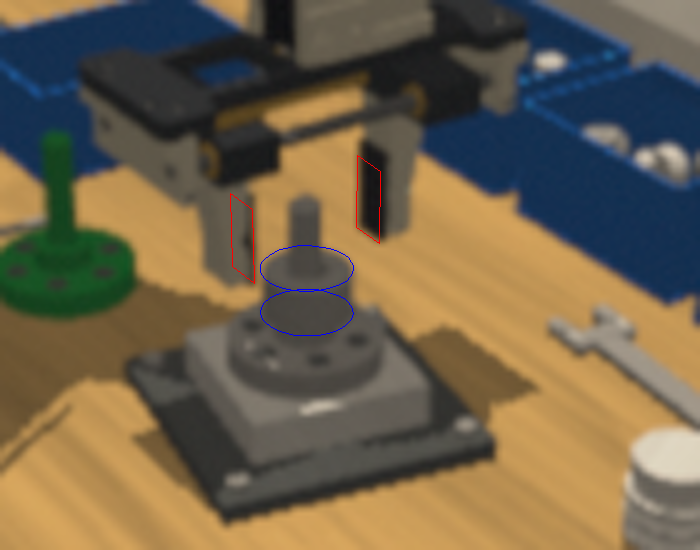

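The sleeve sits home (crop (307,290), matching the prediction at the shoulder), and the fingertips are at about 0.091 m, just above its top. Grip the shaft.

```bash
python3 -m crank '[{"dx":0,"dy":0,"dz":0,"wx":0,"wy":0,"wz":0},{"dx":0,"dy":0,"dz":0,"wx":0,"wy":0,"wz":0},{"dx":0,"dy":0,"dz":0,"wx":0,"wy":0,"wz":0},{"dx":0,"dy":0,"dz":0,"wx":0,"wy":0,"wz":0},{"dx":0,"dy":0,"dz":0,"wx":0,"wy":0,"wz":0},{"dx":0,"dy":0,"dz":0,"wx":0,"wy":0,"wz":0},{"dx":0,"dy":0,"dz":0,"wx":0,"wy":0,"wz":0},{"dx":0,"dy":0,"dz":0,"wx":0,"wy":0,"wz":0},{"dx":0,"dy":0,"dz":0,"wx":0,"wy":0,"wz":0},{"dx":0,"dy":0,"dz":0,"wx":0,"wy":0,"wz":0}]' 0.8 50
```

```text
t: 23.7
eef_pos: [0.6163, 0.1, 0.059]
ee_rot: [3.141, -0.0, -1.57]
force: [-3.3, 0.2, 2.1]
width: 0.0151
gripper_force: 50.0
```

```bash
python3 -m crank '[{"dx":0,"dy":0,"dz":-0.2,"wx":0,"wy":0,"wz":0},{"dx":0,"dy":0,"dz":-0.6,"wx":0,"wy":0,"wz":0},{"dx":0,"dy":0,"dz":-1.2,"wx":0,"wy":0,"wz":0},{"dx":0,"dy":0,"dz":-2.2,"wx":0,"wy":0,"wz":0},{"dx":0,"dy":0,"dz":-3.4,"wx":0,"wy":0,"wz":0},{"dx":0,"dy":0,"dz":-4.6,"wx":0,"wy":0,"wz":0},{"dx":0,"dy":0,"dz":-5.8,"wx":0,"wy":0,"wz":0},{"dx":0,"dy":0,"dz":-7.0,"wx":0,"wy":0,"wz":0},{"dx":0,"dy":0,"dz":-8.0,"wx":0,"wy":0,"wz":0},{"dx":0,"dy":0,"dz":-9.0,"wx":0,"wy":0,"wz":0}]' 0.8 50
python3 -m crank '[{"dx":0,"dy":0,"dz":-0.8,"wx":0,"wy":0,"wz":0},{"dx":0,"dy":0,"dz":-1.6,"wx":0,"wy":0,"wz":0},{"dx":0,"dy":0,"dz":-2.2,"wx":0,"wy":0,"wz":0},{"dx":0,"dy":0,"dz":-2.5,"wx":0,"wy":0,"wz":0},{"dx":0,"dy":0,"dz":-2.5,"wx":0,"wy":0,"wz":0},{"dx":0,"dy":0,"dz":-2.5,"wx":0,"wy":0,"wz":0},{"dx":0,"dy":0,"dz":-2.5,"wx":0,"wy":0,"wz":0},{"dx":0,"dy":0,"dz":-2.5,"wx":0,"wy":0,"wz":0},{"dx":0,"dy":0,"dz":-2.5,"wx":0,"wy":0,"wz":0},{"dx":0,"dy":0,"dz":-2.5,"wx":0,"wy":0,"wz":0}]' 0.8 50
python3 - <<'E'
from fit import *
f=arm.grab_frame("side");s=arm.get_state();print(s["t"],s["eef_pos"],s["width"],s["force"],s["gripper_force"])
cv2.imwrite("pics/crop7.png",cv2.resize(f[90:250,210:370,::-1],None,fx=3.7,fy=3.7,interpolation=2))
E
```

```text
t: 24.95
eef_pos: [0.6165, 0.1, 0.1496]
ee_rot: [3.141, 0.0, -1.57]
force: [0.2, -0.7, -5.9]
width: 0.0148
gripper_force: 50.0
t: 26.2
eef_pos: [0.6166, 0.1, 0.174]
ee_rot: [3.142, -0.0, -1.57]
force: [-0.0, 0.1, -6.8]
width: 0.0152
gripper_force: 50.0
26.25 [0.61658131 0.09999603 0.17406201] 0.015142219107469249 [-0.27553724  0.8228205  -6.92001277] 49.99629704863764
```

View pics/crop7.png

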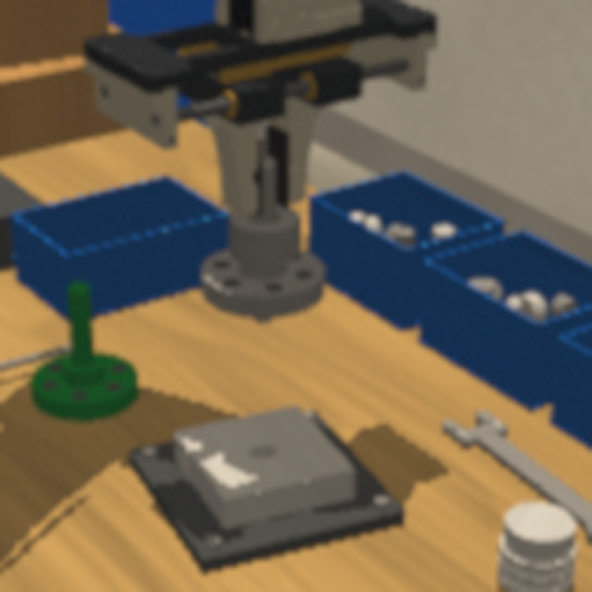

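The rotor hangs level from the fingers at crop (263,270), sleeve home on it, well above the empty nest (263,450). Hand it in.

```bash
python3 -c "
from station import arm
print(arm.job_done())"
```

```text
the job is handed in; nothing more can be done
None
```

I slid the sleeve down onto the rotor's shoulder, then lifted the rotor about 11.5 cm and held it level over the nest at 50 N grip; I handed it in at about 26 s, and the hand-in returned no verdict.

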